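# Make up two instrument baskets for the steriliser

### The arm

A 7-joint arm with a two-finger parallel gripper is mounted at the origin on the work surface. World frame = base frame: x ahead of the robot, y to its left, z up, the work surface at z = 0. Lengths are in m, angles in degrees, forces in N, time in s.
With the tool pointing down it reaches from about 0.35 to 0.775 m from the base axis. Payload 3.1 kg.
Tool frame: the origin (TCP) lies on the centre line of the jaws, within the pads' length; the fingertips stand 17 mm ahead of it and the grasp point (between the pads) lies 2 mm behind it (robot.tip_reach is the distance from the TCP to the fingertips, in m); z points along the fingers, y is the direction in which the jaws open and shut (so a half turn about z gives the same grasp; the last joint's range is limited). The gripper opens to 85 mm and grips with 20 to 120 N. Pads are 22 mm wide; open, the fingers measure 114 mm over their backs; the gripper's body (76 mm by 85 mm) begins 54 mm behind the grasp point. The pads swing forward as they close: fully open they stand 13 mm farther back than shut.
Start: joints at [70.491, 17.813, 0.802, 86.603, -0.252, 75.585, -1.558], TCP at [0.162, -0.526, 0.248] pointing down, gripper open.
Joint ranges: [-154.91, 154.91], [-16.99, 109.72], [-72.82, 74.43], [7.12, 147.25], [-82.49, 262.49], [11.32, 116.49], [-174.64, 174.64]. Speed limits (degrees/s): [159.86, 159.86, 180, 180, 180, 180, 180].

### API

Orientations are given as [roll, pitch, yaw] about the fixed x, y, z axes, in that order (R = Rz(yaw) Ry(pitch) Rx(roll)).
In Python, from station import robot, fingers, vision, workorder, recognise gives the robot as it stands. Calls block until the motion is done:
- robot.move_to(position, orientation): joint-space move of the TCP to a pose.
- robot.line_to(position, orientation=None, velocity=0.15, f_stop=None): straight line of the TCP; orientation=None keeps the orientation; velocity is the mean speed in m/s. With f_stop (N) it stops when the force on the tool has changed by that much, and returns True; else False.
- robot.move_j(angles): joint-space move.
- fingers.gripper_to(opening, force=None): opening from 0.0 (shut) to 1.0 (fully open); force is the grip in N (None keeps the last); returns when the fingers have stopped.
- robot.pause(seconds).
- robot.inverse_kinematics(position, orientation): joint angles nearest the present ones, or None.
- vision.grab_frame(name): name is "scene" or "side" or "wrist"; returns the picture (420x560x3 uint8, red, green, blue); there is no depth.
- vision.calibration(name): a dict with "mtx" (3x3 intrinsics, pixels), "extrinsics" (4x4, takes a point from world to camera coordinates); the wrist camera has in their place "T_tool_cam" (4x4, takes a point from camera to tool coordinates, whose origin is the TCP and whose axes are the flange's). Camera axes: x right, y up, looking along -z (the intrinsics and any distortion apply to the point x, -y, -z); pixel columns grow to the right and rows downward; lengths in m; the calibration is good to about 2 mm. A picture is of the moment at which its call begins: read the wrist's pose just before it. calibration takes no time and is no camera call.
A pose or a line that the arm cannot do raises robot.PlanningError and nothing moves.
- workorder.close_job(): hands the job in, once; it reports no verdict.
Trained networks look in the newest picture that a camera, given by its name, has taken for a name from the list of things; names that differ only in an ending like _2 or _b are one class to them, and where a whole thing is asked for, a point or a joint stands for the part that bears it (a point fixed in the world has none). Each returns a list of dicts, best first, with "p" (0 to 1); they miss things now and then, are a little off and sometimes report something else, mostly with a low value. They report only what shows in the picture. A call takes as long as a camera call. They do not tell look-alikes from the thing itself.
- recognise(label, camera): "rect" ([centre column, centre row, width, height] in pixels, round what is visible of it).
Readings, each from a call of its own:
- robot.current_time_s(): time.
- robot.current_joint_positions(): joint angles.
- robot.current_dq(): joint speeds.
- robot.current_joint_torque(): joint torques, N m.
- robot.current_tool_pos(): TCP position.
- robot.current_eef_rot(): TCP orientation.
- robot.current_contact_force(): force on the tool from outside, world axes, zero at the start.
- robot.current_torque(): the same for the moment, N m.
- robot.current_finger_gap(): opening from 0.0 (shut) to 1.0 (fully open).
Only numpy, scipy, OpenCV 4.12 (cv2) and the standard library are available. Lean on these libraries where they do the work, as an engineer would, in place of code of your own. Each camera call takes 0.05 s, during which the arm holds its last target.

### The job

Make up the two instrument kits on the packing bench. The three-bay basket gets the handpiece, lying lengthwise in the long bay, with the tall chuck standing in the square bay next to the tag end and the short chuck standing in the other square bay; the two-bay basket gets the small bowl, upright in the bay at the tag end, and the screw box in the other bay, lid up with its long side along the basket's length. Set each one down in about the middle of its bay, and leave the larger bowl, a spare, where it is.

Things in the scene. Friction and masses are not known exactly. Their poses are not given: they have to be found in the camera images.
- basket3: Three-bay basket, fixed wire basket 190 (x) x 182 (y) mm, walls 28 high, 3 thick; floor top 4 above bench. Origin: centre of underside. Black tag plate, 50 mm wide, juts 22 mm from its +x wall (tag end). Dividers 3 thick, tops 22 above bench. Bays: long one 184 x 80, centre x 0, y +48; square, tag end, 90 x 93, centre x +47, y -41.5; other square, 90 x 93, centre x -47, y -41.5. Yaw within 0.3 rad; left or right side
- basket2: Two-bay basket, fixed wire basket 190 (x) x 116 (y) mm, walls 28 high, 3 thick; floor top 4 above bench. Origin: centre of underside. Black tag plate, 50 mm wide, juts 22 mm from its +x wall (tag end). One divider 3 thick, top 22 above bench, makes two bays 90 x 110: tag-end bay, centre x +47, y 0; other bay, centre x -47, y 0. Yaw within 0.3 rad; on the other side from the three-bay basket
- handpiece_mid (a point): Handpiece: straight steel motor handpiece lying flat, 110 mm long (along its x) and 30 mm high; round barrel of 28 mm diameter between a 30 mm square dark rear block (30 mm long, -x end) and a 30 mm square front collar (15 mm long, +x end). 0.3 kg. Point: its centre, 15 mm above what it lies on; the bare barrel is from 25 mm behind to 40 mm ahead of this point
- tall_chuck_mid (a point): Tall chuck: slim steel drill attachment standing upright, round body 30 mm diameter up to 44 mm, narrowing to an 18 mm nose, 60 mm high in all, 0.15 kg. Point: on its axis, half-way up (30 mm)
- short_chuck_mid (a point): Short chuck: squat steel attachment standing upright, round body 40 mm diameter and 24 mm high with a 24 mm diameter nose on top, 34 mm high in all, 0.16 kg. Point: on its axis, half-way up (17 mm)
- small_bowl_mid (a point): Small bowl: straight-sided open steel cup, outer diameter 52 mm, 36 mm high, wall 3 mm, 0.07 kg. Point: on its axis, half-way up (18 mm)
- screw_box_mid (a point): Screw box: closed rectangular steel box, 60 mm long (its x), 40 mm wide (its y), 30 mm high, lid with two rows of black dots (holes) on top, 0.16 kg. Point: its centre, 15 mm above its underside
- large_bowl_mid (a point): Larger bowl, the spare that stays where it is: open steel bowl, 72 mm diameter at the foot and 80 mm at the rim, 36 mm high. Point: on its axis, half-way up (18 mm)
There are look-alikes about, which are no part of the job. Leave any pink or yellow look-alike of the part that bears handpiece_mid alone.

How it is judged (in metres and radians):
At the end, for the whole second after the job is handed in: All five parts at rest on the floor of their own bays (height 6 mm), centres within 15 mm of the bay centres along each basket axis; chucks, bowl and box upright within 0.15 rad; handpiece and box lengthwise within 0.25 rad; larger bowl under 15 mm from its start (x of handpiece_mid in the frame of basket3 between -0.015 and 0.015 m and y of handpiece_mid in the frame of basket3 between 0.033 and 0.063 m and z of handpiece_mid in the frame of basket3 between 0.013 and 0.025 m and angle between the x axis of handpiece_mid and the x axis of basket3, either way round below 0.25 rad and x of tall_chuck_mid in the frame of basket3 between 0.032 and 0.062 m and y of tall_chuck_mid in the frame of basket3 between -0.0565 and -0.0265 m and z of tall_chuck_mid in the frame of basket3 between 0.028 and 0.04 m and angle between each of tall_chuck_mid, short_chuck_mid, small_bowl_mid, screw_box_mid's own z axis and vertical below 0.15 rad and x of short_chuck_mid in the frame of basket3 between -0.062 and -0.032 m and y of short_chuck_mid in the frame of basket3 between -0.0565 and -0.0265 m and z of short_chuck_mid in the frame of basket3 between 0.015 and 0.027 m and x of small_bowl_mid in the frame of basket2 between 0.032 and 0.062 m and y of small_bowl_mid in the frame of basket2 between -0.015 and 0.015 m and z of small_bowl_mid in the frame of basket2 between 0.016 and 0.028 m and x of screw_box_mid in the frame of basket2 between -0.062 and -0.032 m and y of screw_box_mid in the frame of basket2 between -0.015 and 0.015 m and z of screw_box_mid in the frame of basket2 between 0.013 and 0.025 m and angle between the x axis of screw_box_mid and the x axis of basket2, either way round below 0.25 rad and distance of large_bowl_mid from where it was at the start of the episode below 0.015 m and linear speed of each of handpiece, tall_chuck, short_chuck, small_bowl, screw_box below 0.02 m/s and angular speed of each of handpiece, tall_chuck, short_chuck, small_bowl, screw_box below 0.3 rad/s); the robot touches nothing.
It fails at once if the larger, spare bowl is moved 15 mm or more (distance of large_bowl_mid from where it was at the start of the episode above 0.015 m).
It also fails if it takes over 144 s, if anything falls off the work surface, if the arm or the gripper's body presses on something with over 40 N, if the wrist force passes 120 N, or if a joint passes its speed limit or range.

## Working session

There is one attempt and no reset: what is moved stays moved. The work goes in short steps, each a Python script; the robot and the scene stay as the last script left them, time stands still between calls to the robot, and variables do not carry over. Pictures are saved under pics/ and viewed, and the job is handed in when it is done.

```bash
ls; mkdir -p pics; python3 - <<'E'
from station import robot, fingers, vision, workorder, recognise
import cv2, numpy as np
print(robot.current_time_s())
for n in ["scene","side","wrist"]:
    im=vision.grab_frame(n); cv2.imwrite(f"pics/{n}0.png",im[:,:,::-1])
    c=vision.calibration(n); print(n,{k:np.round(v,4).tolist() for k,v in c.items()})
    for l in ["basket3","basket2","handpiece_mid","tall_chuck_mid","short_chuck_mid","small_bowl_mid","screw_box_mid","large_bowl_mid"]:
        print(l,[(np.round(d["rect"]).tolist(),round(d["p"],2)) for d in recognise(l,n)])
print(robot.current_time_s())
E
```

```text
pics
0.0
scene {'mtx': [[415.7301, 0.0, 279.8982], [0.0, 415.7301, 210.3695], [0.0, 0.0, 1.0]], 'extrinsics': [[0.7018, 0.7123, 0.0037, -0.4423], [-0.538, 0.5267, 0.6581, 0.3017], [0.4669, -0.4638, 0.7529, -1.3456], [0.0, 0.0, 0.0, 1.0]]}
basket3 [([325.0, 138.0, 86.0, 60.0], 0.98), ([140.0, 272.0, 83.0, 84.0], 0.58)]
basket2 [([325.0, 138.0, 86.0, 60.0], 0.98), ([140.0, 272.0, 83.0, 84.0], 0.58)]
handpiece_mid [([397.0, 222.0, 30.0, 40.0], 0.68)]
tall_chuck_mid [([233.0, 177.0, 6.0, 18.0], 0.47)]
short_chuck_mid [([248.0, 256.0, 16.0, 20.0], 0.71)]
small_bowl_mid [([266.0, 160.0, 18.0, 21.0], 0.73)]
screw_box_mid [([198.0, 208.0, 25.0, 20.0], 0.87)]
large_bowl_mid [([291.0, 225.0, 38.0, 32.0], 0.68)]
side {'mtx': [[505.2282, 0.0, 278.5028], [0.0, 505.2282, 204.2787], [0.0, 0.0, 1.0]], 'extrinsics': [[0.995, -0.0994, -0.0095, -0.6106], [0.0773, 0.7062, 0.7037, -0.1089], [-0.0632, -0.7009, 0.7104, -1.0706], [0.0, 0.0, 0.0, 1.0]]}
basket3 [([237.0, 377.0, 128.0, 75.0], 0.82), ([220.0, 141.0, 83.0, 61.0], 0.77)]
basket2 [([237.0, 377.0, 128.0, 75.0], 0.82), ([220.0, 141.0, 83.0, 61.0], 0.77)]
handpiece_mid [([288.0, 188.0, 44.0, 28.0], 0.77), ([356.0, 159.0, 48.0, 26.0], 0.71), ([301.0, 151.0, 25.0, 36.0], 0.65)]
tall_chuck_mid [([198.0, 230.0, 14.0, 23.0], 0.52)]
short_chuck_mid [([303.0, 275.0, 21.0, 22.0], 0.6), ([238.0, 377.0, 131.0, 74.0], 0.46)]
small_bowl_mid [([200.0, 192.0, 24.0, 29.0], 0.87)]
screw_box_mid [([201.0, 280.0, 32.0, 33.0], 0.64)]
large_bowl_mid [([219.0, 141.0, 81.0, 64.0], 0.71), ([302.0, 225.0, 41.0, 38.0], 0.69)]
wrist {'mtx': [[339.0681, 0.0, 275.1261], [0.0, 339.0681, 207.1866], [0.0, 0.0, 1.0]], 'T_tool_cam': [[-0.0005, 0.9538, 0.3006, 0.078], [1.0, 0.0006, -0.0003, -0.0001], [-0.0005, 0.3006, -0.9538, -0.126], [0.0, 0.0, 0.0, 1.0]]}
basket3 []
basket2 []
handpiece_mid []
tall_chuck_mid []
short_chuck_mid []
small_bowl_mid []
screw_box_mid []
large_bowl_mid []
1.35
```

View pics/scene0.png

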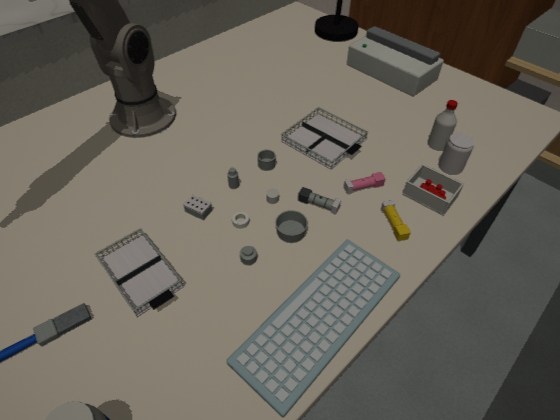

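View pics/side0.png

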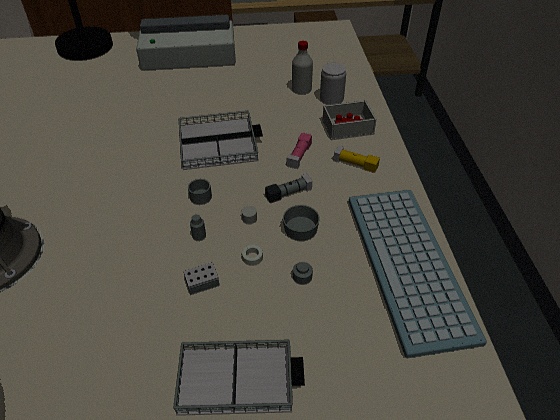

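View pics/wrist0.png

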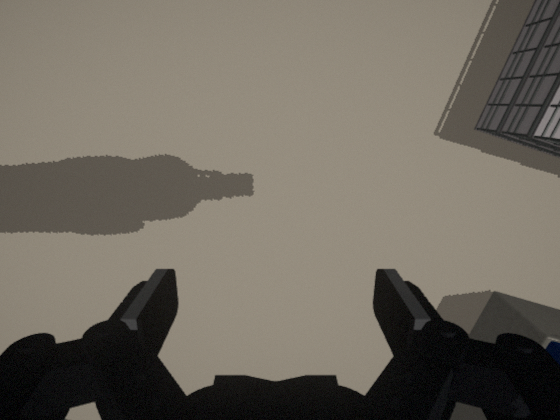

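The three-bay basket is on the left: scene (325,138), side (220,141). The two-bay basket is on the right: scene (140,272), side (237,377). Three things could be the handpiece: steel with a dark block at scene (319,200), pink at (365,183), yellow at (396,220). The steel one fits the description. The white cylinder (272,196) and the ring (241,219) aren't listed parts. Next I'll triangulate and enlarge the crop.

```bash
cat > h.py <<'E'
from station import robot, fingers, vision, workorder, recognise
import cv2, numpy as np
from scipy.spatial.transform import Rotation as Ro
S=np.diag([1,-1,-1.])
def P_fixed(n):
    c=vision.calibration(n); return np.array(c["mtx"])@S@np.array(c["extrinsics"])[:3]
def P_wrist(pos,rpy):
    c=vision.calibration("wrist"); T=np.eye(4); T[:3,:3]=Ro.from_euler('xyz',rpy,degrees=True).as_matrix(); T[:3,3]=pos
    E=np.linalg.inv(T@np.array(c["T_tool_cam"])); return np.array(c["mtx"])@S@E[:3]
def proj(P,X):
    X=np.atleast_2d(X); h=np.c_[X,np.ones(len(X))]@P.T; return h[:,:2]/h[:,2:]
def onplane(P,uv,z):
    u,v=uv; H=P[:,[0,1,3]].copy(); H[:,2]+=P[:,2]*z
    a=np.linalg.solve(H,[u,v,1]); return a[:2]/a[2]
def tri(Ps,uvs):
    A=[]
    for P,(u,v) in zip(Ps,uvs): A+= [u*P[2]-P[0], v*P[2]-P[1]]
    A=[a/np.linalg.norm(a[:3]) for a in A]
    X=np.linalg.svd(np.array(A))[2][-1]; return X[:3]/X[3]
E
python3 - <<'E'
from h import *
P,Q=P_fixed("scene"),P_fixed("side")
for n,a,b in [("b3",(325,138),(218,140)),("b2",(140,272),(237,377)),("hand",(319,200),(288,188)),("pink",(365,183),(300,150)),("yel",(396,219),(357,159)),("tall",(233,178),(198,228)),("short",(248,255),(303,273)),("sbowl",(266,160),(200,191)),("box",(198,206),(201,277)),("lbowl",(291,225),(301,223)),("white",(272,196),(249,215)),("ring",(241,219),(252,255))]:
    print(n,tri([P,Q],[a,b]).round(3))
im=cv2.imread("pics/scene0.png")[140:270,180:420]; im=cv2.convertScaleAbs(im,alpha=1.6)
cv2.imwrite("pics/crop0.png",cv2.resize(im,None,fx=3.3,fy=3.3,interpolation=cv2.INTER_CUBIC))
for y in (0,45,90,135,180,-45,-90,-135):
    q=robot.inverse_kinematics([0.5,0.02,0.32],[180,0,y]); print(y,None if q is None else np.round(q,0))
print(robot.current_eef_rot())
E
```

```text
b3 [0.487 0.334 0.007]
b2 [ 0.509 -0.329  0.008]
hand [0.649 0.126 0.012]
pink [0.695 0.261 0.013]
yel [0.831 0.211 0.016]
tall [0.441 0.008 0.027]
short [ 0.65  -0.125  0.014]
sbowl [0.444 0.128 0.02 ]
box [ 0.447 -0.116  0.017]
lbowl [0.663 0.005 0.022]
white [0.552 0.047 0.013]
ring [ 0.551 -0.061  0.007]
0 [  30.   14.  -43.   85.   10.   85. -103.]
45 [ 32.  15. -45.  85.  10.  85. -59.]
90 [ 33.  15. -48.  85.  11.  85. -14.]
135 [ 35.  16. -50.  85.  12.  85.  30.]
180 [ 34.  16. -49.  85.  12.  85.  75.]
-45 [  26.   14.  -38.   85.    8.   84. -147.]
-90 [ 42.  19. -62.  85.  17.  86. 161.]
-135 [ 42.  19. -62.  85.  17.  86. 116.]
[1.79997009e+02 5.82766823e-06 1.71244323e+01]
```

View pics/crop0.png

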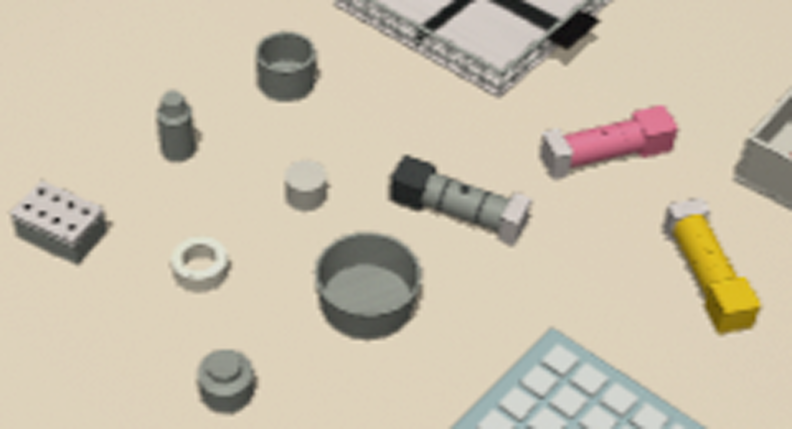

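The enlarged crop settles it: the handpiece is the steel one with the dark rear block, near world (0.65, 0.126). Pink and yellow are look-alikes. Next I'll take wrist views for accurate poses.

```bash
python3 - <<'E'
from h import *
import json
for a in [(0,10,0,75,0,95,-1.5)]:
    pass
robot.move_j([0,17.813,0.802,86.603,-0.252,75.585,88])
print(robot.current_time_s(),robot.current_tool_pos(),robot.current_eef_rot())
R={}
for i,p in enumerate([(0.5,0.14,0.33),(0.5,-0.14,0.33)]):
    robot.move_to(p,[180,0,180])
    pos=list(robot.current_tool_pos()); rot=list(robot.current_eef_rot())
    im=vision.grab_frame("wrist"); cv2.imwrite(f"pics/w{i}.png",im[:,:,::-1])
    R[i]=(pos,rot); print(robot.current_time_s(),pos,rot,np.round(robot.current_joint_positions(),1))
    for l in ["basket3","basket2","handpiece_mid","tall_chuck_mid","short_chuck_mid","small_bowl_mid","screw_box_mid","large_bowl_mid"]:
        print(l,[(np.round(d["rect"]).tolist(),round(d["p"],2)) for d in recognise(l,"wrist")])
json.dump(R,open("w.json","w"))
E
```

```text
3.6167 [ 0.54947769 -0.02453708  0.24829507] [-1.79948522e+02  2.37103667e-03  1.77016419e+02]
4.45 [np.float64(0.5005520284170112), np.float64(0.13739623038414323), np.float64(0.3292495001626697)] [np.float64(-179.85856405678655), np.float64(-0.026036129307229924), np.float64(179.80198365868873)] [-13.7  12.7  -4.5  82.1   1.1  85.4  71.6]
basket3 [([433.0, 152.0, 159.0, 172.0], 0.7)]
basket2 [([433.0, 152.0, 159.0, 172.0], 0.7)]
handpiece_mid [([346.0, 290.0, 54.0, 44.0], 0.74), ([268.0, 268.0, 45.0, 76.0], 0.7), ([324.0, 356.0, 48.0, 43.0], 0.58)]
tall_chuck_mid [([170.0, 118.0, 38.0, 27.0], 0.7)]
short_chuck_mid [([96.0, 267.0, 35.0, 33.0], 0.65)]
small_bowl_mid [([270.0, 117.0, 45.0, 46.0], 0.94)]
screw_box_mid [([73.0, 124.0, 59.0, 57.0], 0.97)]
large_bowl_mid [([184.0, 276.0, 54.0, 56.0], 0.83)]
5.9833 [np.float64(0.500604613124616), np.float64(-0.13769561848567954), np.float64(0.32996505973837015)] [np.float64(179.9012819507289), np.float64(0.021427527283377712), np.float64(-179.80922610074393)] [  8.7  12.4   6.   82.3  -1.4  85.3 104.9]
basket3 [([554.0, 180.0, 13.0, 92.0], 0.84), ([124.0, 168.0, 109.0, 165.0], 0.57)]
basket2 [([554.0, 180.0, 13.0, 92.0], 0.84), ([124.0, 168.0, 109.0, 165.0], 0.57)]
handpiece_mid [([458.0, 267.0, 43.0, 77.0], 0.88), ([530.0, 292.0, 60.0, 50.0], 0.86)]
tall_chuck_mid [([395.0, 119.0, 39.0, 27.0], 0.73)]
short_chuck_mid [([287.0, 264.0, 33.0, 36.0], 0.98)]
small_bowl_mid [([488.0, 119.0, 57.0, 48.0], 0.91)]
screw_box_mid [([292.0, 122.0, 39.0, 59.0], 0.64)]
large_bowl_mid [([377.0, 277.0, 56.0, 53.0], 0.9)]
```

View pics/w0.png

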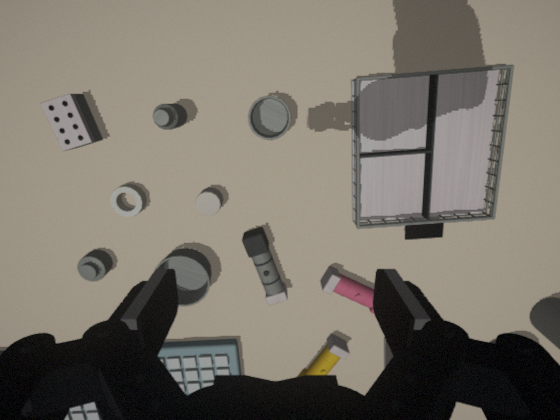

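View pics/w1.png

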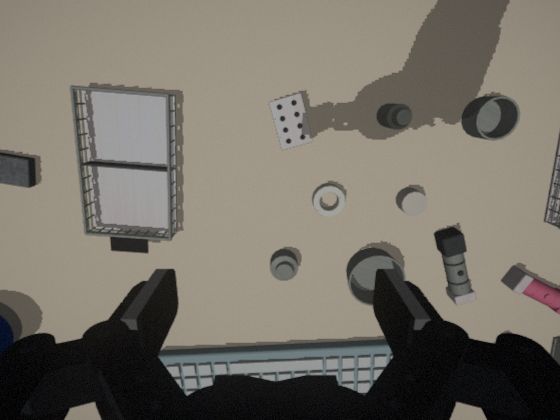

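```bash
python3 - <<'E'
from h import *
def crop(f,x0,y0,x1,y1,k,o):
    im=cv2.convertScaleAbs(cv2.imread(f)[y0:y1,x0:x1],alpha=1.4)
    im=cv2.resize(im,None,fx=k,fy=k,interpolation=cv2.INTER_CUBIC)
    for c in range((x0//20+1)*20,x1,20):
        cv2.line(im,(int((c-x0)*k),0),(int((c-x0)*k),5),(0,0,255),1); cv2.putText(im,str(c),(int((c-x0)*k)-10,16),0,.35,(0,0,255),1)
    for r in range((y0//20+1)*20,y1,20):
        cv2.line(im,(0,int((r-y0)*k)),(5,int((r-y0)*k)),(0,0,255),1); cv2.putText(im,str(r),(6,int((r-y0)*k)+4),0,.35,(0,0,255),1)
    cv2.imwrite(o,im)
crop("pics/w0.png",340,50,530,250,3,"pics/c_b3.png")
crop("pics/w1.png",60,70,200,260,3,"pics/c_b2.png")
crop("pics/w0.png",30,80,310,310,2.6,"pics/c_p0.png")
crop("pics/w1.png",250,80,530,310,2.6,"pics/c_p1.png")
E
```

```text
(no output)
```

View pics/c_b3.png

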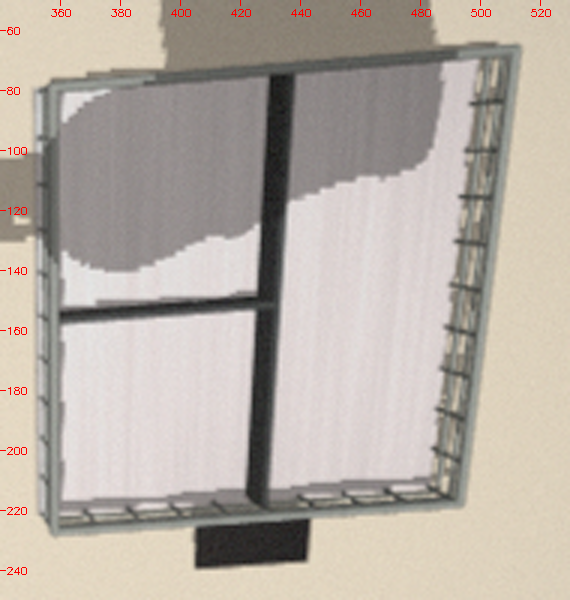

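View pics/c_b2.png

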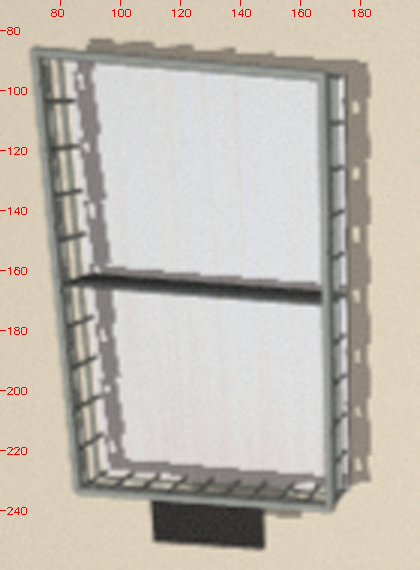

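View pics/c_p0.png

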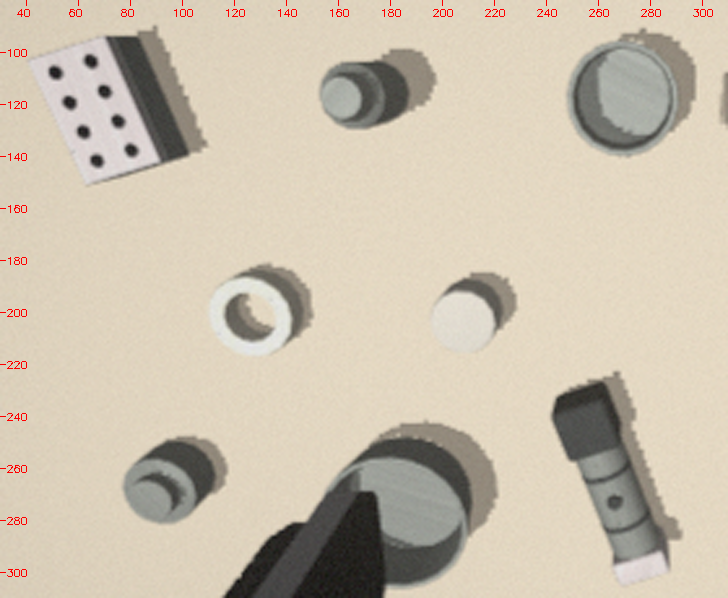

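View pics/c_p1.png

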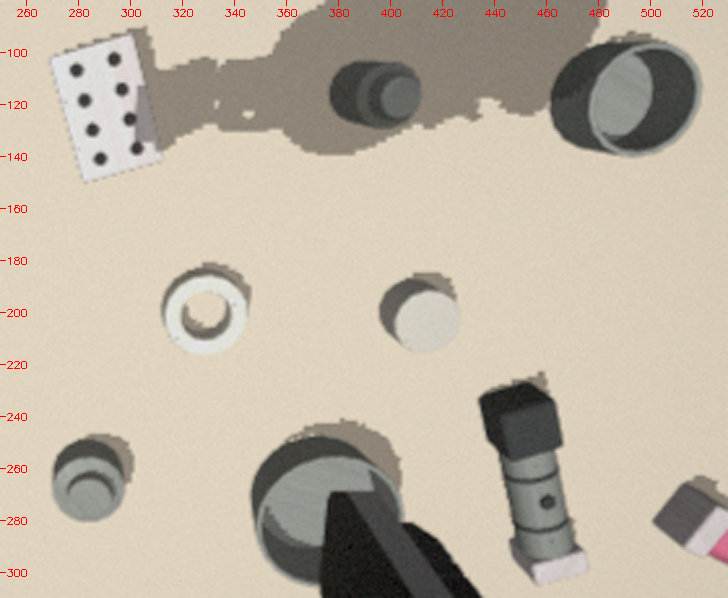

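```bash
python3 - <<'E'
from h import *
import json
from scipy.optimize import least_squares
R=json.load(open("w.json")); A,B=P_wrist(*R["0"]),P_wrist(*R["1"])
def rectpts(w,h): return np.array([[-w/2,-h/2],[-w/2,h/2],[w/2,h/2],[w/2,-h/2]])  # TL,TR,BR,BL in image (down=+x,right=+y)
def fit(P,px,w,h,x0):
    L=rectpts(w,h)
    def f(p):
        c,s=np.cos(p[2]),np.sin(p[2]); X=np.c_[L@np.array([[c,s],[-s,c]])+p[:2],np.full(4,p[3])]
        return (proj(P,X)-px).ravel()
    r=least_squares(f,x0); print("resid",r.fun.round(1)); return r.x
b3=fit(A,np.array([(356.7,76.7),(513,65.7),(494.3,218.7),(357.3,227.7)]),.19,.182,[.487,.33,0,.028])
b2=fit(B,np.array([(71,86.7),(168.7,94),(170.3,240),(85.7,235.3)]),.19,.116,[.5,-.33,0,.028])
print("b3",b3.round(4),"b2",b2.round(4))
c0=lambda x,y:(x/2.6+30,y/2.6+80)
c1=lambda x,y:(x/2.6+250,y/2.6+80)
T=lambda a,b:tri([A,B],[c0(*a),c1(*b)])
bc=np.array([T(a,b) for a,b in [((28,61),(51,58)),((106,37),(131,34)),((160,162),(162,157)),((87,185),(85,183))]])
print("box",bc.round(4).tolist(),bc.mean(0).round(4))
d=bc[2]-bc[1]+bc[3]-bc[0]; print("box yaw",np.degrees(np.arctan2(d[1],d[0])))
print("tall",T((342,97),(401,96)).round(4),"short",T((153,495),(91,494)).round(4),"sb",T((624,97),(645,98)).round(4))
print("dot",T((614,503),(547,502)).round(4))
for z in(.03,.015): print("z",z,"collar w0",[onplane(A,c0(*q),z).round(4).tolist() for q in[(613,567),(666,552)]], "w1",[onplane(B,c1(*q),z).round(4).tolist() for q in [(532,578),(583,566)]])
S_,D=P_fixed("scene"),P_fixed("side")
print("lb rim", tri([S_,D],[(291,222),(301,219)]))
E
```

```text
resid [ 0.2  0.7  0.5 -0.5 -0.5 -0.2 -0.3 -0. ]
resid [-0.4 -0.1 -0.1  0.5  0.9  0.4 -0.2 -0.9]
b3 [0.4882 0.331  0.0694 0.0278] b2 [ 0.5096 -0.3298 -0.0736  0.0275]
box [[0.4276, -0.1438, 0.031], [0.4171, -0.107, 0.0288], [0.4733, -0.0909, 0.0302], [0.4848, -0.1276, 0.031]] [ 0.4507 -0.1173  0.0303]
box yaw 15.921919382970817
tall [0.4428 0.0088 0.0598] short [ 0.65   -0.1228  0.0332] sb [0.4445 0.131  0.0352]
dot [0.6562 0.1237 0.0307]
z 0.03 collar w0 [[0.6964, 0.1226], [0.687, 0.1519]] w1 [[0.7039, 0.1237], [0.6961, 0.1508]]
z 0.015 collar w0 [[0.706, 0.1221], [0.6963, 0.1524]] w1 [[0.7137, 0.133], [0.7057, 0.161]]
lb rim [0.66273784 0.00503566 0.03386519]
```

```bash
python3 - <<'E'
from h import *
import json
R=json.load(open("w.json")); A,B=P_wrist(*R["0"]),P_wrist(*R["1"])
def box(xa,xb,h,x,y,yaw):
    c,s=np.cos(yaw),np.sin(yaw); L=np.array([(a,b) for a,b in[(xa,-.015),(xb,-.015),(xb,.015),(xa,.015)]])
    return np.c_[L@np.array([[c,s],[-s,c]])+[x,y],np.full(4,h)]
out=[]
for f,P,o in(("pics/w0.png",A,(225,215)),("pics/w1.png",B,(420,215))):
  for p in [None,(.6525,.1225,.30)]:
    im=cv2.resize(cv2.convertScaleAbs(cv2.imread(f)[o[1]:o[1]+95,o[0]:o[0]+70],alpha=1.8),None,fx=4,fy=4,interpolation=cv2.INTER_CUBIC)
    if p:
      for xa,xb in((-.055,-.025),(.04,.055)):
        for h in (.03,.0):
          q=(proj(P,box(xa,xb,h,*p))-o)*4+2
          cv2.polylines(im,[q.round().astype(int)],True,(0,0,255) if h else (0,255,0),1)
    out.append(np.pad(im,((0,0),(0,8),(0,0))))
cv2.imwrite("pics/hp.png",np.hstack(out)[:, :])
print(np.hstack(out).shape)
E
```

```text
(380, 1152, 3)
```

View pics/hp.png

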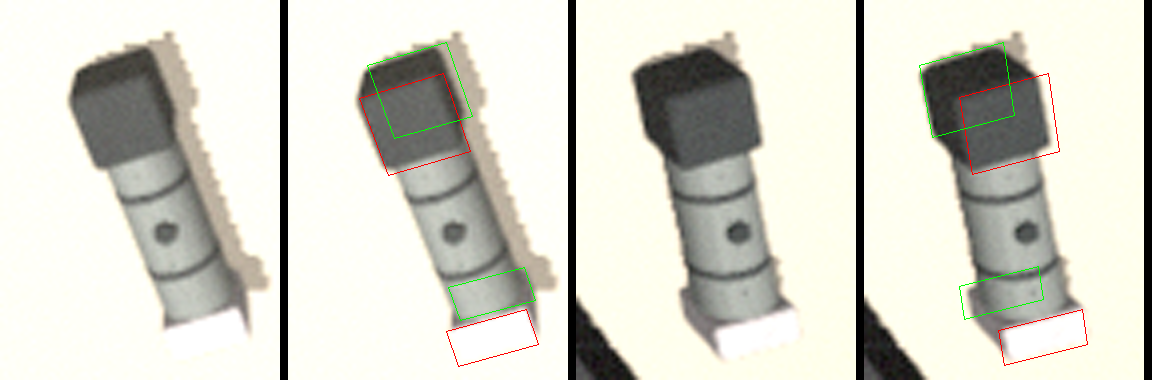

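Positions from the two wrist views agree with the stated heights: box 0.030, tall chuck 0.060, short chuck 0.033, small bowl 0.035. I'm starting with the tall chuck.

```bash
cat >> h.py <<'E'
B3=(0.4882,0.3310,0.0694); B2=(0.5096,-0.3298,-0.0736)
def bay(B,x,y):
    c,s=np.cos(B[2]),np.sin(B[2]); return np.array([B[0]+c*x-s*y,B[1]+s*x+c*y])
def w180(a): return (a+180)%360-180
def log(m): print(f"{robot.current_time_s():6.2f}",m,np.round(robot.current_tool_pos(),4),"gap",round(robot.current_finger_gap(),3),"F",np.round(robot.current_contact_force(),1))
def fix(x,y,z,o,v=0.1):
    robot.line_to([x,y,z],o,velocity=v)
def pick(x,y,yaw,opening,zt,force,zup=0.17):
    o=[180,0,w180(yaw)]
    robot.move_to([x,y,0.13],o); fingers.gripper_to(opening)
    robot.line_to([x,y,0.10],o,velocity=.15); log("above")
    hit=robot.line_to([x,y,zt],velocity=.10,f_stop=15); log(f"down hit={hit}")
    if hit: return False
    fingers.gripper_to(0.0,force); log("gripped")
    robot.line_to([x,y,zup],velocity=.15); log("up")
    return True
def place(x,y,yaw,zt,opening,zup=0.17):
    o=[180,0,w180(yaw)]
    robot.move_to([x,y,zup],o); robot.line_to([x,y,0.09],o,velocity=.2); log("above bay")
    robot.line_to([x,y,zt+.010],o,velocity=.12); robot.pause(.1)
    hit=robot.line_to([x,y,zt-.003],velocity=.03,f_stop=5); log(f"set hit={hit}")
    fingers.gripper_to(opening); robot.pause(.1); log("released")
    robot.line_to([x,y,0.13],o,velocity=.15)
E
python3 - <<'E'
from h import *
print(robot.tip_reach)
p=bay(B3,.047,-.0415)
for q in [(.4428,.0088),p,bay(B3,-.047,-.0415),bay(B3,0,.048),bay(B2,.047,0),bay(B2,-.047,0),(.652,.122),(.65,-.123)]:
    for z in(.025,.17):
        j=robot.inverse_kinematics([*q,z],[180,0,180]); print(np.round(q,3),z,None if j is None else np.round(j,0))
print(pick(.4428,.0088,184,0.62,.024,40))
E
```

```text
0.017
[0.443 0.009] 0.025 [ -3.  21.  -1. 118.   0.  40.  86.]
[0.443 0.009] 0.17 [ -3.   9.  -0. 109.   0.  62.  87.]
[0.538 0.293] 0.025 [-23.  37. -10.  91.   8.  53.  54.]
[0.538 0.293] 0.17 [-24.  28.  -9.  83.   5.  69.  56.]
[0.444 0.286] 0.025 [-24.  30. -15. 105.  10.  47.  47.]
[0.444 0.286] 0.17 [-24.  19. -13.  97.   5.  65.  51.]
[0.485 0.379] 0.025 [-28.  38. -18.  90.  14.  54.  40.]
[0.485 0.379] 0.17 [-29.  29. -16.  82.   8.  70.  44.]
[ 0.556 -0.333] 0.025 [ 23.  40.  10.  85.  -8.  55. 125.]
[ 0.556 -0.333] 0.17 [ 22.  32.  12.  77.  -7.  72. 124.]
[ 0.463 -0.326] 0.025 [ 25.  33.  11. 100.  -8.  49. 130.]
[ 0.463 -0.326] 0.17 [ 24.  23.  12.  91.  -5.  66. 128.]
[0.652 0.122] 0.025 [-10.  42.  -3.  82.   2.  57.  76.]
[0.652 0.122] 0.17 [-10.  34.  -3.  73.   2.  73.  77.]
[ 0.65  -0.123] 0.025 [  7.  41.   4.  82.  -3.  56. 102.]
[ 0.65  -0.123] 0.17 [  6.  34.   5.  74.  -3.  73. 101.]
  8.16 above [0.4421 0.0088 0.0996] gap 0.621 F [-0.6 -1.   0.3]
  9.07 down hit=False [0.4435 0.0088 0.0246] gap 0.617 F [-0.8 -0.2 -0.1]
  9.40 gripped [0.4436 0.0089 0.0248] gap 0.34 F [-0.8  0.1  5.8]
 10.53 up [0.4418 0.0088 0.1689] gap 0.342 F [ 0.5  0.2 -1.1]
True
```

```bash
python3 - <<'E'
from h import *
p=bay(B3,.047,-.0415)
place(*p,184,.029,.5)
log("after")
im=vision.grab_frame("wrist"); cv2.imwrite("pics/p1.png",im[:,:,::-1])
im=vision.grab_frame("side"); cv2.imwrite("pics/p1s.png",cv2.resize(im[90:290,150:350,::-1],None,fx=3,fy=3))
E
```

```text
12.22 above bay [0.5388 0.2918 0.0908] gap 0.335 F [ 0.6  0.5 -0.1]
 13.29 set hit=True [0.5383 0.2931 0.0289] gap 0.337 F [0.1 0.  4. ]
 13.68 released [0.5372 0.2924 0.0276] gap 0.501 F [ 1.3  0.1 -0.7]
 14.52 after [0.5373 0.2924 0.129 ] gap 0.498 F [ 0.2 -0.5  0.3]
```

View pics/p1.png

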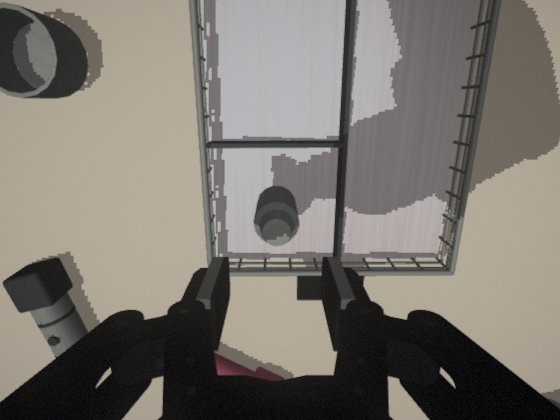

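The tall chuck (276,215) is standing in the middle of the tag-end square bay. The floor was felt at about 4 mm, as stated. Next are the short chuck and the handpiece.

```bash
python3 - <<'E'
from h import *
robot.line_to([.537,.292,.17],velocity=.2)
# short chuck: body 24 high
if pick(.65,-.1228,184,0.75,.0205,40):
    place(*bay(B3,-.047,-.0415),184,.0255,.62)
    im=vision.grab_frame("wrist"); cv2.imwrite("pics/p2.png",im[:,:,::-1])
    log("end")
E
```

```text
17.25 above [ 0.6491 -0.1227  0.099 ] gap 0.751 F [ 0.5 -0.3  0.3]
 18.19 down hit=False [ 0.6508 -0.1229  0.0214] gap 0.751 F [-0.1  0.2 -0.1]
 18.53 gripped [ 0.651  -0.1231  0.0218] gap 0.449 F [-1.3 -0.6  4. ]
 19.68 up [ 0.649  -0.1226  0.1684] gap 0.451 F [-0.1 -0.1 -1.1]
 21.91 above bay [0.4451 0.2861 0.0904] gap 0.445 F [ 0.5  0.1 -1. ]
 23.00 set hit=True [0.4446 0.2866 0.0257] gap 0.451 F [-0.9  0.2  4.5]
 23.39 released [0.4437 0.2859 0.0246] gap 0.621 F [ 0.2 -0.5 -0.3]
 24.29 end [0.4433 0.2856 0.1287] gap 0.618 F [-1.2  0.4 -0.1]
```

View pics/p2.png

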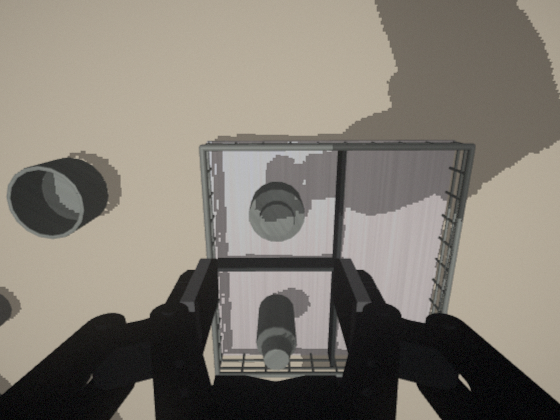

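The short chuck (277,210) is standing in the other square bay. Next are the bowl and the box.

```bash
python3 - <<'E'
from h import *
robot.line_to([.444,.286,.17],velocity=.2)
if pick(.4445,.131,176,0.85,.023,25):
    place(*bay(B2,.047,0),176,.0275,.8)
    im=vision.grab_frame("wrist"); cv2.imwrite("pics/p3.png",im[:,:,::-1])
    robot.line_to([*bay(B2,.047,0),.17],velocity=.2)
    # box: axis yaw 15.9
    if pick(.4507,-.1173,180+15.9,0.72,.022,40):
        place(*bay(B2,-.047,0),180-4.2,.0265,.6)
        im=vision.grab_frame("wrist"); cv2.imwrite("pics/p4.png",im[:,:,::-1])
        log("end")
E
```

```text
26.01 above [0.4439 0.1311 0.0997] gap 0.845 F [ 0.6 -0.1  0.9]
 26.93 down hit=False [0.4452 0.1313 0.0236] gap 0.847 F [ 0.  -0.1 -0. ]
 27.24 gripped [0.4452 0.1312 0.024 ] gap 0.61 F [-0.9 -0.8  6.5]
 28.38 up [0.4436 0.1307 0.169 ] gap 0.613 F [-0.1  0.  -1.7]
 30.67 above bay [ 0.5573 -0.3326  0.0907] gap 0.606 F [-0.4 -0.8 -0.5]
 31.73 set hit=True [ 0.557  -0.3336  0.0278] gap 0.605 F [-0.2 -0.3  3.6]
 32.14 released [ 0.556  -0.3329  0.0267] gap 0.8 F [ 0.3 -0.4  0.7]
 34.93 above [ 0.4502 -0.1175  0.0996] gap 0.722 F [-0.2 -1.  -0.1]
 35.87 down hit=False [ 0.4514 -0.1175  0.0226] gap 0.72 F [-0.4 -0.6  1.1]
 36.18 gripped [ 0.4517 -0.1175  0.0229] gap 0.455 F [-0.1  0.7  4.2]
 37.32 up [ 0.4497 -0.1171  0.1688] gap 0.459 F [-0.1  0.4 -2.3]
 38.72 above bay [ 0.4638 -0.3251  0.0906] gap 0.458 F [-0.1  0.1 -1.8]
 39.79 set hit=True [ 0.4632 -0.3267  0.0268] gap 0.46 F [-0.7  0.7  2.6]
 40.17 released [ 0.4621 -0.3258  0.0257] gap 0.598 F [-0.1  0.3 -0.4]
 41.06 end [ 0.4618 -0.3257  0.1286] gap 0.597 F [0.6 0.3 0.4]
```

View pics/p4.png

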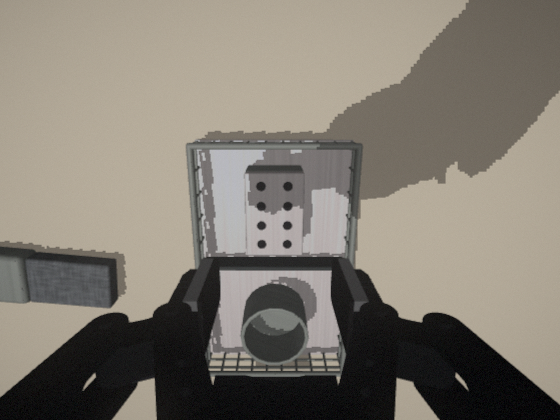

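The box (275,215) is lid up and lengthwise, and the bowl (275,325) is upright at the tag end. The handpiece is last.

```bash
python3 - <<'E'
from h import *
robot.line_to([.462,-.326,.17],velocity=.2)
if pick(.650,.1215,180+17,0.6,.021,50):
    place(*bay(B3,0,.048),184,.0255,.45)
    robot.line_to([*bay(B3,0,.048),.2],velocity=.2)
    robot.move_to([.45,.30,.33],[180,0,180]); robot.pause(.3)
    print([list(map(float,robot.current_tool_pos())),list(map(float,robot.current_eef_rot()))])
    im=vision.grab_frame("wrist"); cv2.imwrite("pics/f3.png",im[:,:,::-1])
    log("end")
E
```

```text
43.75 above [0.6491 0.1211 0.099 ] gap 0.6 F [-0.2 -0.4  0.4]
 44.69 down hit=False [0.6508 0.1217 0.0219] gap 0.602 F [-0.1  0.3  1. ]
 45.03 gripped [0.6509 0.1219 0.0224] gap 0.304 F [-1.9 -0.4  4.3]
 46.17 up [0.6489 0.1212 0.1682] gap 0.312 F [ 0.7 -0.3 -2.8]
 47.89 above bay [0.4863 0.378  0.0904] gap 0.307 F [ 0.4  1.3 -2.1]
 48.98 set hit=True [0.4853 0.379  0.0262] gap 0.309 F [-0.2 -0.2  4.3]
 49.35 released [0.4839 0.378  0.0243] gap 0.451 F [ 0.5 -0.6  0.7]
[[0.44957965806378447, 0.30037638553356205, 0.3280944707707343], [-179.89985460560007, -0.1687873821601988, -179.94252544965013]]
 51.72 end [0.4497 0.3004 0.3286] gap 0.452 F [-0.2  0.2  0.2]
```

View pics/f3.png

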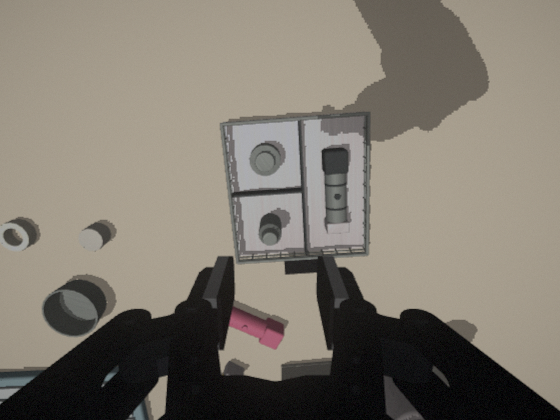

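All three parts look well placed. I'll look over the two-bay basket as well, then check every position numerically in the basket frames, plus the large bowl.

```bash
python3 - <<'E'
from h import *
import json
R={"f3":[[0.44957965806378447, 0.30037638553356205, 0.3280944707707343], [-179.89985460560007, -0.1687873821601988, -179.94252544965013]]}
robot.move_to([.45,-.30,.33],[180,0,180]); robot.pause(.4)
R["f2"]=[list(map(float,robot.current_tool_pos())),list(map(float,robot.current_eef_rot()))]
cv2.imwrite("pics/f2.png",vision.grab_frame("wrist")[:,:,::-1])
for n in("scene","side"): cv2.imwrite(f"pics/{n}F.png",vision.grab_frame(n)[:,:,::-1])
json.dump(R,open("f.json","w")); log("end")
out=[]
for f,B,w,h,pts in(("f3",B3,.19,.182,[(0,.048,.034),(.047,-.0415,.064),(-.047,-.0415,.038)]),("f2",B2,.19,.116,[(.047,0,.04),(-.047,0,.034)])):
    P=P_wrist(*R[f]); im=cv2.convertScaleAbs(cv2.imread(f"pics/{f}.png"),alpha=1.4); 
    c=proj(P,[[*B[:2],.028]])[0].astype(int); x0,y0=c[0]-100,c[1]-90; k=2
    q=proj(P,[[*bay(B,a,b),.028] for a,b in[(-w/2,-h/2),(-w/2,h/2),(w/2,h/2),(w/2,-h/2)]])
    im=cv2.resize(im[y0:y0+190,x0:x0+195],None,fx=k,fy=k,interpolation=cv2.INTER_CUBIC)
    cv2.polylines(im,[((q-[x0,y0])*k+1).astype(int)],True,(0,0,255),1)
    for a,b,z in pts:  # +-15mm tolerance box at top-of-part height
        q=proj(P,[[*bay(B,a+i,b+j),z] for i,j in[(-.015,-.015),(-.015,.015),(.015,.015),(.015,-.015)]])
        cv2.polylines(im,[((q-[x0,y0])*k+1).astype(int)],True,(0,200,0),1)
        m=proj(P,[[*bay(B,a,b),z]])[0]; cv2.drawMarker(im,tuple(((m-[x0,y0])*k+1).astype(int)),(0,0,255),0,8,1)
    out.append(im)
cv2.imwrite("pics/chk.png",np.hstack(out))
a,b=[cv2.imread(f"pics/side{i}.png")[195:245,270:335] for i in "0F"]
a2,b2=[cv2.imread(f"pics/scene{i}.png")[200:250,260:325] for i in "0F"]
cv2.imwrite("pics/lb.png",cv2.resize(np.hstack([a,b,a2,b2]),None,fx=3,fy=3))
E
```

```text
54.42 end [ 0.45 -0.3   0.33] gap 0.451 F [-0.4 -0.4 -0. ]
```

View pics/chk.png

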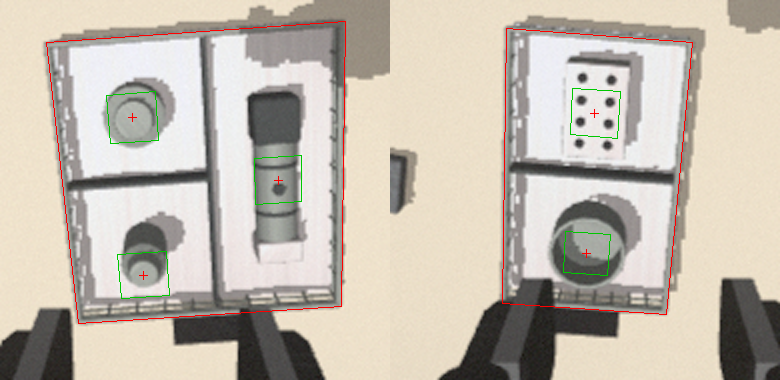

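View pics/lb.png

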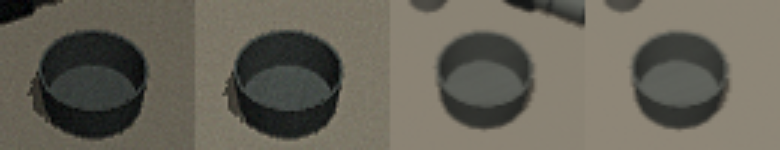

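The overlay shows every part within a few millimetres of its bay centre, inside the green ±15 mm boxes. The large bowl hasn't moved in either camera, so I'm handing in.

```bash
python3 - <<'E'
from h import *
log("before"); print(workorder.close_job()); 
E
```

```text
54.42 before [ 0.45 -0.3   0.33] gap 0.451 F [-0.4 -0.4 -0. ]
the job is handed in; nothing more can be done
None
```

I packed both kits and handed the job in at 54.4 s of the 144 s allowed, each part grasped and placed on the first try. No verdict was reported.

- **Three-bay basket:** the handpiece lies lengthwise in the long bay. The tall chuck stands in the tag-end square bay and the short chuck in the other.
- **Two-bay basket:** the small bowl is upright at the tag end, and the screw box is lid up and lengthwise in the other bay.

**Last checks:** an overlay on the final wrist pictures showed all five parts within a few millimetres of their bay centres, inside the ±15 mm limit. I judged this and the tilt by eye and did not re-measure tilt, heights or angles after placing. Each part touched down at the height expected for the 4 mm basket floor.

The larger bowl looks the same in both fixed cameras before and after, and I left the pink and yellow look-alikes alone. The arm was clear of everything at hand-in. No check failed. The only disagreements were 2–3 mm differences in the early camera estimates of where the handpiece lay.

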